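# Swing a gland plate home in the clamping jig and lock it with the cam

### The arm

A 6-joint arm with a two-finger parallel gripper is mounted at the origin on the work surface. World frame = base frame: x ahead of the robot, y to its left, z up, the work surface at z = 0. Lengths are in mm, angles in rad, forces in N, time in s.
With the tool pointing down it reaches from about 300 to 775 mm from the base axis. Payload 14.6 kg.
Tool frame: the origin (TCP) lies midway between the tips of the shut fingers; the grasp point (between the pads) lies 19 mm behind it (manip.hold_point_z is the distance from the TCP to the grasp point, in mm); z points along the fingers, y is the direction in which the jaws open and shut (so a half turn about z gives the same grasp; the last joint's range is limited). The gripper opens to 94 mm and grips with 3 to 60 N. Pads are 16 mm wide; open, the fingers measure 119 mm over their backs; the gripper's body (75 mm by 177 mm) begins 78 mm behind the grasp point.
Start: joints at [-1.266, 0.3, 1.521, -0, 1.321, -0.067], TCP at [199.804, -512.413, 167.246] pointing down, gripper open.
Joint ranges: [-3.03, 3.03], [-0.79, 2.21], [0.23, 2.52], [-1.04, 4.18], [0, 3.07], [-2.55, 2.55]. Speed limits (rad/s): [2.22, 2.22, 2.57, 3.14, 3.14, 3.14].

### API

Orientations are given as [roll, pitch, yaw] about the fixed x, y, z axes, in that order (R = Rz(yaw) Ry(pitch) Rx(roll)).
In Python, from cell import manip gives the robot as it stands.
- The arm moves only by the shell command python3 -m crank 'ROWS' [OPENING] [FORCE]. ROWS is JSON, a list of rows, each an object with "offset": the shift along the world's x, y, z in m, a list of three; "spin": the turn about the world's z in degrees. In form: [{"offset": [dx, dy, dz], "spin": spin}, ...]. A call has exactly 8 rows; each row is the pose to reach, as a shift and turn from the pose measured when the call began; what a row does not reach only later rows make up. A row lasts 1/12 s, in which the tool goes at most 41.7 mm and 7.16 degrees, less where a joint would pass 70% of its speed; a pose out of reach is approached as far as the arm can. A call with a gripper value outside its range is refused whole. OPENING is the opening, from 0 (shut) to 1 (fully open), set as the call begins (- or left out, the last holds). The fingers move at their own pace and stop on an object; FORCE is the grip in N (left out, the last holds). Time passes only in rows, so rows that repeat a pose let the fingers close, or fill a call up. It gives the time, the measured TCP pose, the force and the opening at its end, in the units of the state.
- manip.read_state(): the state, without advancing time (a new reading comes with each control period).
- manip.camera(name): name is "scene" or "top" or "wrist"; returns a dict with "pixels" (420x560x3 uint8, red, green, blue), "fx", "fy", "cx", "cy" (pixels), "k1" (the pictures are not rectified: a ray, as slopes to the right and down, at radius r is drawn at 1 + k1 r^2 times it, then the intrinsics apply), "extrinsics" (4x4, takes a point from world to camera coordinates); the wrist camera has in their place "hand_eye" (4x4, takes a point from camera to tool coordinates, whose origin is the TCP and whose axes are the flange's). Camera axes: x right, y down, z forward; pixel columns grow to the right and rows downward; lengths in mm; the calibration is good to about 2 mm. A picture is of the moment at which its call begins: read the wrist's pose just before it. There is no depth.
- manip.sign_off(): hands the job in, once; it reports no verdict.
Trained networks look in a picture, given as the dict that the camera call returned (one of the last four; its "shot" number tells which), for a name from the list of things; names that differ only in an ending like _2 or _b are one class to them, and where a whole thing is asked for, a point or a joint stands for the part that bears it (a point fixed in the world has none). Each returns a list of dicts, best first, with "conf" (0 to 1); they miss things now and then, are a little off and sometimes report something else, mostly with a low value. They report only what shows in the picture. A call takes as long as a camera call. They do not tell look-alikes from the thing itself.
- manip.search_frame(picture, name): "location" ([x, y, z] in mm, in world coordinates, good to about 4 mm: the middle of the surface that is visible of it).
- manip.masks_of(picture, name): "mask" (420x560 bool, what is visible of it).
The state is a dict: "clock": time; "joints": joint angles; "qd": joint speeds; "effort": joint torques, N m; "eef_pos": TCP position; "eef_rot": TCP orientation; "wrist_force": force on the tool from outside, world axes, zero at the start; "moment": the same for the moment, N m; "finger_gap": finger opening in mm.
Only numpy, scipy, OpenCV 4.12 (cv2) and the standard library are available. Lean on these libraries where they do the work, as an engineer would, in place of code of your own. Each camera call takes 0.05 s, during which the arm holds its last target. There are 200 camera calls.

### The job

Clamp the aluminium gland plate in the green jig: push its free corner so that it swings, flat on the base and with its slotted corner seated on the dowel, until its edge comes up against the tip of the stop screw, and keep it pressed there firmly for a moment while the cam is still open. Then swing the cam lever round until the cam nips the plate and feels tight, so that the plate stays squeezed against the screw when you let go. Go gently: the push must not mark the plate nor the clamping overload the screw, and leave the other things on the bench where they are.

Things in the scene. Friction and masses are not known exactly. Their poses are not given: they have to be found in the camera images.
- jig: Green steel base plate bolted to the bench, 204 x 235 mm, 15 mm thick. Origin at bench level on the axis of its dowel, an upright steel pin of 10 mm diameter, top 37 mm above the bench. z up; base spans x -140 to +64, y -195 to +40 mm. +x runs from the cam's side to the stop block's side, away from the robot within 15 degrees.
- plate: Loose aluminium plate, three round holes, 10 mm thick, about 0.4 kg, flat on the jig. Spans x -74 to +16, y -166 to +14 mm in its frame. A slot 13 mm wide, open to +y, straddles the dowel; origin at the slot's seat, on the underside: seated, it lies on the dowel axis (starts up to 4.5 mm off). Starts turned 9 to 17 deg clockwise from the jig's axes; home is within 3 deg of parallel.
- push_edge (a point): Point on the plate's edge beside its free corner, the place to push: on the x = -74 mm edge, 18 mm from the corner, at mid thickness (20 mm above the bench). Axes are the plate's: push along +x, the corner swings counter-clockwise (from above) about the dowel. Sliding the plate takes 1 to 4 N here.
- stop_block: Dark steel block, 30 x 40 x 34 mm high, at x 48, y -150 mm of the jig; origin at its underside. A rigid 8 mm stop screw through it along x, 6 mm above the base, meets the plate's x = +16 mm edge when home. Set afresh each batch, its tip stands 27 to 37 mm from the block's centre towards the plate: not reported, to be felt.
- cam (a joint): Angle of the cam lever about its upright pivot, rad: 0 open (starts at 0 to 0.1), grows counter-clockwise from above, ends at 2.62. An eccentric disc (radius 20 mm, centre 18 mm off the pivot) meets the plate's x = -74 mm edge at 1.6 to 2.2, depending on the screw; the squeeze then climbs fast, in some 0.2 rad. The lever stays where it is left.
- cam_grip (a point): Middle of the lever's upright black round grip, 18 mm diameter, from 36 to 70 mm above the bench, 80 mm from the pivot axis. Open, the lever points back to the robot and to the dowel's side; closed, to the other side. It takes 1 to 2 N to swing freely; pushed with 6 to 10 N more, the cam is tight.
- cam_pivot (a point): Point on the axis of the cam's pivot, at x -106.5, y -55 mm in the jig's frame, 36 mm above the bench. The lever turns level about it; its bar and hub stay below 37 mm.
- gland_nut: bystander, leave it alone: brass gland nut 34 mm across, 16 mm high, on the jig base behind the plate
- screwdriver: bystander, leave it alone: screwdriver, 190 mm long, lying beside the jig beyond the stop block's side
- bearing: bystander, leave it alone: steel bearing ring, 62 mm across, 16 mm high, beside the jig on the dowel's side
- mallet: bystander, leave it alone: mallet with wooden handle, 270 mm long, head 56 mm diameter, to the right
- wrench: bystander, leave it alone: steel wrench, 180 mm, to the left
- spare_plates: bystander, leave it alone: two more plates stacked, 90 x 180 mm, 21 mm high, to the left; not slotted
- paste_tin: bystander, leave it alone: tin, 72 mm diameter, 75 mm high, to the right
There are look-alikes about, which are no part of the job. Leave any black, blue or purple look-alike of the plate alone.

How it is judged (in metres and radians):
On the way:
1. plate swung home about the dowel: slot seated on the dowel (3.5 mm), edge pressed on the stop screw with at least 4 N for 0.3 s, cam lever still open (below 0.3 rad) (contact force between plate and stop_block above 4 N and horizontal distance between plate and jig below 0.0035 m and value of joint cam below 0.3 rad), for 0.3 s.
At the end, for the whole second after the job is handed in: The plate lies flat and still on the jig base with its slot seated on the dowel (within 3.5 mm), and the cam, closed past 1.5 rad and let go, squeezes it against the stop screw with 4 N or more (contact force between plate and stop_block above 4 N and horizontal distance between plate and jig below 0.0035 m and value of joint cam above 1.5 rad and height (world z) of plate below 0.018 m and angle between plate's own z axis and vertical below 0.05 rad and angular speed of plate below 0.05 rad/s); the robot touches nothing.
It fails at once if the fingers press on the plate with more than 18 N (contact force between the fingers and plate above 18 N).
It fails at once if the plate presses on the stop screw with more than 20 N (contact force between plate and stop_block above 20 N).
It fails at once if the plate is lifted off the base or its slot leaves the dowel (height (world z) of plate above 0.025 m or horizontal distance between plate and jig above 0.015 m).
It fails at once if another thing on the bench is moved more than 30 mm (distance of any of gland_nut, screwdriver, bearing, mallet, wrench, spare_plates, paste_tin from where it was at the start of the episode above 0.03 m).
It also fails if it takes over 72 s, if anything falls off the work surface, if the arm or the gripper's body presses on something with over 40 N, if the wrist force passes 120 N, or if a joint passes its speed limit or range.

## Working session

There is one attempt and no reset: what is moved stays moved. The work goes in short steps, Python scripts to look and compute and a shell command to move; the robot and the scene stay as the last step left them, time stands still between calls to the robot, and variables do not carry over. Pictures are saved under pics/ and viewed, about 8 in all and at most 12, crops included, and the job is handed in when it is done.

```bash
ls; mkdir -p pics; cat > h.py <<'E'
import numpy as np, cv2
from cell import manip
def shot(n,f=None):
    s=manip.read_state(); p=manip.camera(n)
    if f: cv2.imwrite('pics/'+f,p['pixels'][:,:,::-1])
    return s,p
def proj(p,X):
    E=np.array(p['extrinsics']); c=(E[:3,:3]@np.atleast_2d(X).T+E[:3,3:]).T
    u=c[:,:2]/c[:,2:]; u=u*(1+p['k1']*(u**2).sum(1,keepdims=True))
    return u*[p['fx'],p['fy']]+[p['cx'],p['cy']]
def ray(p,uv):
    d=(np.atleast_2d(uv)-[p['cx'],p['cy']])/[p['fx'],p['fy']]; u=d.copy()
    for _ in range(20): u=d/(1+p['k1']*(u**2).sum(1,keepdims=True))
    return np.c_[u,np.ones(len(u))]
def at(p,uv,z):
    E=np.array(p['extrinsics']); R,t=E[:3,:3],E[:3,3]; C=-R.T@t; d=ray(p,uv)@R
    return C+d*((z-C[2])/d[:,2:])
E
python3 - <<'E'
from h import *
s,p=shot('top','top0.png')
print(s['wrist_force'],s['eef_rot'])
for n in ['jig','plate','push_edge','stop_block','cam_grip','cam_pivot','cam','gland_nut','bearing','screwdriver']:
    print(n,[(np.round(d['location']),round(d['conf'],2)) for d in manip.search_frame(p,n)][:4])
s,p=shot('scene','scene0.png')
for n in ['jig','plate','cam_grip','stop_block','gland_nut']:
    print(n,[(np.round(d['location']),round(d['conf'],2)) for d in manip.search_frame(p,n)][:4])
E
```

```text
pics
[ 0.22311885 -0.41538981 -0.60485187] [-3.14040331e+00 -8.08619004e-05  3.71818699e-01]
jig [(array([661.,  16.,  13.]), 0.56)]
plate [(array([396., 569.,  11.]), 0.95), (array([ 291., -171.,    6.]), 0.86), (array([215., 306.,  10.]), 0.85), (array([662.,  15.,  15.]), 0.74)]
push_edge [(array([217., 305.,  13.]), 0.8), (array([394., 574.,   9.]), 0.8), (array([644.,  36.,  23.]), 0.72), (array([ 292., -176.,    8.]), 0.68)]
stop_block [(array([746., -40.,  47.]), 0.53)]
cam_grip [(array([565.,  55.,  36.]), 0.52)]
cam_pivot [(array([663.,  18.,  15.]), 0.6)]
cam [(array([563.,  58.,  38.]), 0.67)]
gland_nut []
bearing [(array([664., 193.,  15.]), 0.59)]
screwdriver [(array([ 632., -163.,   20.]), 0.48)]
jig [(array([ 684., -397.,   52.]), 0.62), (array([650.,  39.,  17.]), 0.6)]
plate [(array([646.,  49.,  24.]), 0.87), (array([ 298., -169.,   10.]), 0.68), (array([398., 582.,  12.]), 0.64), (array([368., 111.,   8.]), 0.61)]
cam_grip [(array([563.,  74.,  35.]), 0.63)]
stop_block [(array([752., -31.,  40.]), 0.65)]
gland_nut []
```

View pics/top0.png

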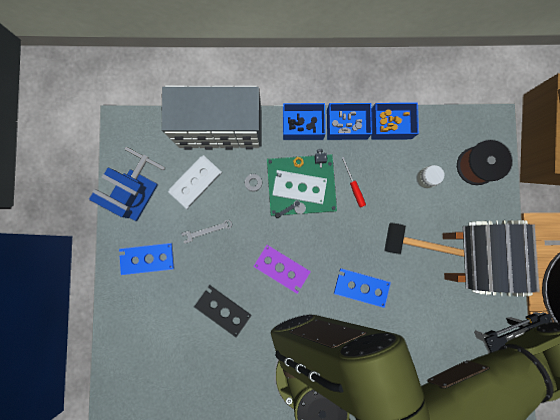

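```bash
python3 - <<'E'
from h import *
s,p=shot('top')
w=manip.camera('wrist'); print(np.round(w['hand_eye'],2),w['fx'],w['cx'],w['cy'],w['k1'])
im=p['pixels'][130:235,240:380,::-1]
cv2.imwrite('pics/top1.png',cv2.resize(im,None,fx=5.6,fy=5.6,interpolation=cv2.INTER_CUBIC))
E
```

```text
[[   0.     -0.97   -0.23   69.34]
 [   1.      0.      0.     -0.8 ]
 [   0.     -0.23    0.97 -218.48]
 [   0.      0.      0.      1.  ]] 362.9477304503617 276.8491047347455 208.4445166226101 0.03045585649769983
```

View pics/top1.png

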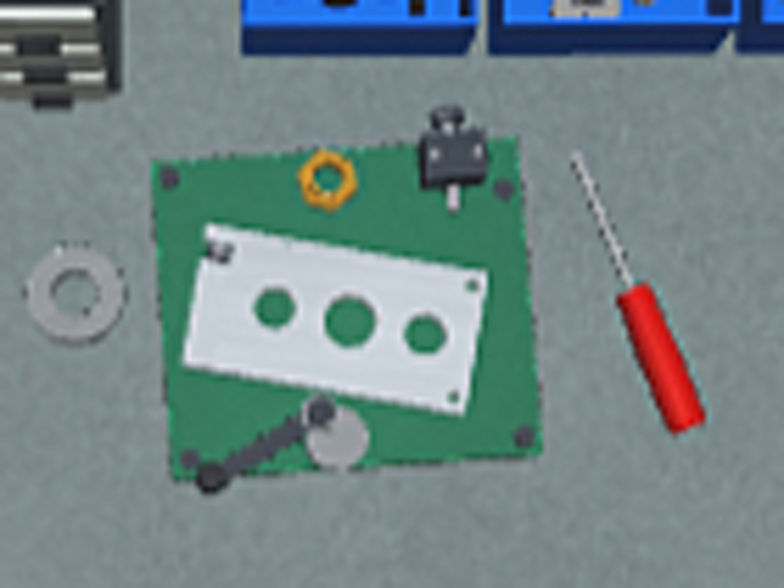

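The jig sits at crop (150-540, 140-480), with the cam grip at (210,478), the stop block at (452,155) and the plate's free corner at (465,410). World +x is up in the picture. I'll move the wrist camera over to look forward at it.

```bash

python3 -m crank '[{"offset":[0.09,0.174,0.06],"spin":53},{"offset":[0.09,0.174,0.06],"spin":53},{"offset":[0.09,0.174,0.06],"spin":53},{"offset":[0.09,0.174,0.06],"spin":53},{"offset":[0.09,0.174,0.06],"spin":53},{"offset":[0.09,0.174,0.06],"spin":53},{"offset":[0.09,0.174,0.06],"spin":53},{"offset":[0.09,0.174,0.06],"spin":53}]' 0 20
python3 -m crank '[{"offset":[0.09,0.174,0.0],"spin":53},{"offset":[0.09,0.174,0.0],"spin":53},{"offset":[0.09,0.174,0.0],"spin":53},{"offset":[0.09,0.174,0.0],"spin":53},{"offset":[0.09,0.174,0.0],"spin":53},{"offset":[0.09,0.174,0.0],"spin":53},{"offset":[0.09,0.174,0.0],"spin":53},{"offset":[0.09,0.174,0.0],"spin":53}]'
python3 -m crank '[{"offset":[0.09,0.174,0.0],"spin":53},{"offset":[0.09,0.174,0.0],"spin":53},{"offset":[0.09,0.174,0.0],"spin":53},{"offset":[0.09,0.174,0.0],"spin":53},{"offset":[0.09,0.174,0.0],"spin":53},{"offset":[0.09,0.174,0.0],"spin":53},{"offset":[0.09,0.174,0.0],"spin":53},{"offset":[0.09,0.174,0.0],"spin":53}]'
cat >> h.py <<'E'
from scipy.spatial.transform import Rotation as Ro
def wrist(f=None):
    s,p=shot('wrist',f)
    T=np.eye(4); T[:3,:3]=Ro.from_euler('xyz',s['eef_rot']).as_matrix(); T[:3,3]=s['eef_pos']
    p['extrinsics']=np.linalg.inv(T@np.array(p['hand_eye'])); return s,p
E
python3 - <<'E'
from h import *
s,p=wrist('w0.png'); print(s['eef_pos'],s['eef_rot'],s['clock'],s['wrist_force'])
for n in ['plate','push_edge','stop_block','cam_grip','gland_nut']:
    print(n,[(np.round(d['location']),round(d['conf'],2)) for d in manip.search_frame(p,n)][:4])
E
```

```text
clock: 1.62
eef_pos: [290.2, -337.9, 227.7]
eef_rot: [3.141, 0.001, 1.306]
wrist_force: [-0.2, 0.7, -0.7]
finger_gap: 44.5
clock: 2.28
eef_pos: [380.5, -163.4, 227.8]
eef_rot: [3.141, 0.001, 2.239]
wrist_force: [-0.0, 0.6, 0.0]
finger_gap: 0.4
clock: 2.95
eef_pos: [470.6, 11.3, 227.7]
eef_rot: [3.141, 0.001, -3.11]
wrist_force: [-0.3, 0.6, -0.2]
finger_gap: 0.3
[470.56595303  11.28382445 227.68472054] [ 3.14077535e+00  6.74061730e-04 -3.11018644e+00] 2.95 [-0.30083065  0.59799139 -0.16426995]
plate [(array([358.,  99.,  12.]), 0.93), (array([ 310., -166.,    8.]), 0.89), (array([275., 302.,   1.]), 0.51)]
push_edge [(array([355.,  94.,  14.]), 0.9), (array([ 312., -163.,   13.]), 0.6)]
stop_block []
cam_grip [(array([558.,  94.,  34.]), 0.8)]
gland_nut [(array([735.,  22.,  30.]), 0.39), (array([565.,  59.,  12.]), 0.35)]
```

View pics/w0.png

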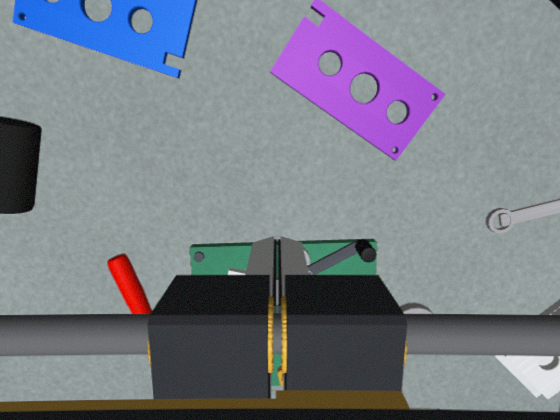

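The gripper hides the jig from this yaw, so I'll turn to yaw +90° with the camera above the jig.

```bash

python3 -m crank '[{"offset":[0.09,-0.03,0.07],"spin":-50},{"offset":[0.09,-0.03,0.07],"spin":-50},{"offset":[0.09,-0.03,0.07],"spin":-50},{"offset":[0.09,-0.03,0.07],"spin":-50},{"offset":[0.09,-0.03,0.07],"spin":-50},{"offset":[0.09,-0.03,0.07],"spin":-50},{"offset":[0.09,-0.03,0.07],"spin":-50},{"offset":[0.09,-0.03,0.07],"spin":-50}]'
python3 -m crank '[{"offset":[0.09,-0.03,0.0],"spin":-42},{"offset":[0.09,-0.03,0.0],"spin":-42},{"offset":[0.09,-0.03,0.0],"spin":-42},{"offset":[0.09,-0.03,0.0],"spin":-42},{"offset":[0.09,-0.03,0.0],"spin":-42},{"offset":[0.09,-0.03,0.0],"spin":-42},{"offset":[0.09,-0.03,0.0],"spin":-42},{"offset":[0.09,-0.03,0.0],"spin":-42}]'
python3 - <<'E'
from h import *
s,p=wrist('w1.png'); print(s['eef_pos'],s['eef_rot'],s['clock'],s['wrist_force'])
for n in ['plate','push_edge','stop_block','cam_grip','gland_nut']:
    print(n,[(np.round(d['location']),round(d['conf'],2)) for d in manip.search_frame(p,n)][:4])
import pickle; pickle.dump(p,open('w1.pkl','wb'))
E
```

```text
clock: 3.92
eef_pos: [560.5, -19.6, 297.8]
eef_rot: [3.141, 0.001, 2.282]
wrist_force: [-0.1, -0.5, 0.8]
finger_gap: 0.4
clock: 4.58
eef_pos: [650.5, -49.7, 297.7]
eef_rot: [3.141, 0.001, 1.555]
wrist_force: [0.3, -0.2, -1.0]
finger_gap: 0.4
[650.45256505 -49.68354696 297.74756243] [3.14091312e+00 9.27029746e-04 1.55463815e+00] 4.5833 [ 0.28671099 -0.18115608 -1.00355698]
plate [(array([641.,  42.,  31.]), 0.97), (array([360., 100.,  13.]), 0.97), (array([ 292., -172.,    9.]), 0.79)]
push_edge [(array([645.,  44.,  26.]), 0.9), (array([359.,  94.,  11.]), 0.86), (array([ 295., -171.,   12.]), 0.66)]
stop_block [(array([742., -41.,  47.]), 0.61)]
cam_grip [(array([563.,  66.,  35.]), 0.8)]
gland_nut [(array([737.,  38.,  31.]), 0.92)]
```

View pics/w1.png

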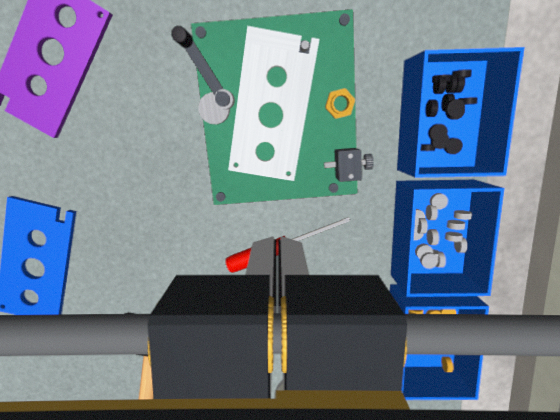

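The picture shows the green base with corners near (191,24), (353,10), (357,193), (215,205). The plate is white with its slot at (305,43) and free corner near (229,170). The grip is at (181,35), the pivot about (222,98), and the screw tip at (325,164). Next I'll fit the poses.

```bash
python3 - <<'E'
from h import *; import pickle
p=pickle.load(open('w1.pkl','rb')); im=p['pixels'].astype(int)
R,G,B=im[...,0],im[...,1],im[...,2]
def rect(m,z,nm):
    m=m.astype(np.uint8); m=cv2.morphologyEx(m,cv2.MORPH_OPEN,np.ones((3,3)))
    c=max(cv2.findContours(m,cv2.RETR_EXTERNAL,cv2.CHAIN_APPROX_NONE)[0],key=cv2.contourArea)
    c=c[:,0]; w=at(p,c,z)[:,:2]
    (cx,cy),(a,b),_=r=cv2.minAreaRect(w.astype(np.float32)); q=cv2.boxPoints(r); print(nm,np.round([cx,cy,a,b],1),np.round(q,1).tolist()); return w
rect((G>R+25)&(G>B+10),15,'jig')
x=im[0:210,185:360]; m=np.zeros(R.shape,bool); m[0:210,220:325]=(im.min(2)>180)[0:210,220:325]
w=rect(m,25,'plate')
for nm,uv,z in [('dowel',(305,42),37),('grip',(180,34),70),('hubtop',(223,98),36),('corner',(230,171),25),('corner2',(294,180),25),('screw',(325,164),21),('block',(348,163),34)]:
    print(nm,np.round(at(p,[uv],z)[0],1))
E
python3 - <<'E'
import cv2
i=cv2.imread('pics/w1.png')[0:215,160:390]; cv2.imwrite('pics/w1c.png',cv2.resize(i,None,fx=2.7,fy=2.7,interpolation=cv2.INTER_CUBIC))
E
```

```text
jig [655.6  29.1 204.2 235.1] [[546.0999755859375, 139.8000030517578], [561.4000244140625, -94.80000305175781], [765.2000122070312, -81.5], [749.9000244140625, 153.10000610351562]]
plate [646.5  36.7 180.4  90.4] [[585.9000244140625, -43.900001525878906], [674.7999877929688, -60.099998474121094], [707.0999755859375, 117.4000015258789], [618.2000122070312, 133.60000610351562]]
dowel [688.9 111.5  37. ]
grip [545.9 115.2  70. ]
hubtop [585.7  48.2  36. ]
corner [588.7 -45.8  25. ]
corner2 [675.5 -59.4  25. ]
screw [718.  -38.7  21. ]
block [746.7 -36.3  34. ]
```

View pics/w1c.png

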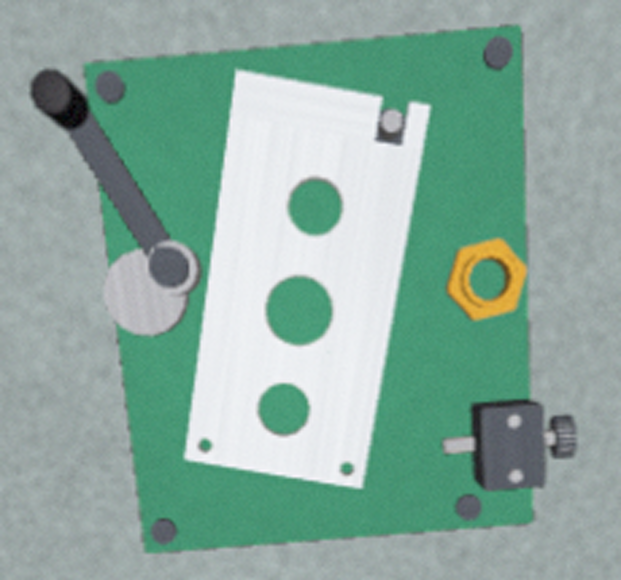

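The fit is very good: the jig rectangle comes out at 204.2 x 235.1 mm. That gives the origin at about (688.5, 108.9) with the axes turned +3.7°, the pivot at (585.8, 47.1), the lever at 120°, and the plate at -10.3° world. The push point is (589, -26), and the screw tip is about x = +20 in the jig frame. I'll go behind the push edge with yaw -10°.

```bash

python3 -m crank '[{"offset":[-0.09,0.028,-0.15],"spin":-55},{"offset":[-0.09,0.028,-0.15],"spin":-55},{"offset":[-0.09,0.028,-0.15],"spin":-55},{"offset":[-0.09,0.028,-0.15],"spin":-55},{"offset":[-0.09,0.028,-0.15],"spin":-55},{"offset":[-0.09,0.028,-0.15],"spin":-55},{"offset":[-0.09,0.028,-0.15],"spin":-55},{"offset":[-0.09,0.028,-0.15],"spin":-55}]'
python3 -m crank '[{"offset":[0,0,-0.04],"spin":-44},{"offset":[0,0,-0.06],"spin":-44},{"offset":[0,0,-0.07],"spin":-44},{"offset":[0,0,-0.08],"spin":-44},{"offset":[0,0,-0.08],"spin":-44},{"offset":[0,0,-0.08],"spin":-44},{"offset":[0,0,-0.08],"spin":-44},{"offset":[0,0,-0.08],"spin":-44}]'
python3 - <<'E'
from h import *
s=manip.read_state();print(np.round(s['eef_pos'],1),s['eef_rot'],np.degrees(s['joints']).round())
E
```

```text
clock: 5.55
eef_pos: [560.3, -21.5, 147.9]
eef_rot: [3.141, 0.001, 0.585]
wrist_force: [0.7, -0.1, 0.6]
finger_gap: 0.6
clock: 6.22
eef_pos: [560.4, -21.5, 68.1]
eef_rot: [3.141, 0.001, -0.18]
wrist_force: [-0.1, 0.6, -1.4]
finger_gap: 0.4
[560.4 -21.5  68.1] [ 3.14070319e+00  6.33312770e-04 -1.80140575e-01] [-6. 24. 91. -0. 64. 94.]
```

```bash

python3 -m crank '[{"offset":[0,0,-0.02],"spin":0},{"offset":[0,0,-0.035],"spin":0},{"offset":[0,0,-0.043],"spin":0},{"offset":[0,0,-0.047],"spin":0},{"offset":[0,0,-0.048],"spin":0},{"offset":[0,0,-0.048],"spin":0},{"offset":[0,0,-0.048],"spin":0},{"offset":[0,0,-0.048],"spin":0}]'
python3 -m crank '[{"offset":[0.003,-0.0005,0],"spin":0},{"offset":[0.006,-0.001,0],"spin":0},{"offset":[0.009,-0.0015,0],"spin":0},{"offset":[0.012,-0.002,0],"spin":0},{"offset":[0.014,-0.0025,0],"spin":0},{"offset":[0.016,-0.003,0],"spin":0},{"offset":[0.017,-0.003,0],"spin":0},{"offset":[0.018,-0.003,0],"spin":0}]'
python3 -m crank '[{"offset":[0.001,-0.0002,0],"spin":0},{"offset":[0.002,-0.0004,0],"spin":0},{"offset":[0.003,-0.0006,0],"spin":0},{"offset":[0.004,-0.001,0],"spin":0},{"offset":[0.005,-0.0015,0],"spin":0},{"offset":[0.006,-0.002,0],"spin":0},{"offset":[0.007,-0.003,0],"spin":0},{"offset":[0.008,-0.004,0],"spin":1}]'
```

```text
clock: 6.88
eef_pos: [560.8, -21.6, 20.8]
eef_rot: [3.141, -0.0, -0.18]
wrist_force: [-0.3, 0.2, 0.1]
finger_gap: 0.5
clock: 7.55
eef_pos: [578.9, -24.6, 20.8]
eef_rot: [3.141, -0.0, -0.18]
wrist_force: [0.6, -0.3, 0.2]
finger_gap: 0.6
clock: 8.22
eef_pos: [587.0, -28.7, 20.8]
eef_rot: [3.141, -0.0, -0.162]
wrist_force: [-0.2, -0.7, -0.1]
finger_gap: 0.2
```

```bash

python3 -m crank '[{"offset":[0.0018,-0.001,0],"spin":1},{"offset":[0.0036,-0.002,0],"spin":2},{"offset":[0.0054,-0.003,0],"spin":3},{"offset":[0.0072,-0.004,0],"spin":4},{"offset":[0.009,-0.005,0],"spin":5},{"offset":[0.0108,-0.006,0],"spin":6},{"offset":[0.0125,-0.007,0],"spin":7},{"offset":[0.014,-0.008,0],"spin":7}]'
python3 -m crank '[{"offset":[0.001,-0.0007,0],"spin":1},{"offset":[0.002,-0.0014,0],"spin":1},{"offset":[0.003,-0.002,0],"spin":2},{"offset":[0.004,-0.0025,0],"spin":2},{"offset":[0.005,-0.003,0],"spin":3},{"offset":[0.006,-0.0035,0],"spin":3},{"offset":[0.007,-0.004,0],"spin":4},{"offset":[0.008,-0.0045,0],"spin":4}]'
python3 - <<'E'
from h import *
s,p=wrist('w2.png');print(np.round(s['eef_pos'],1),s['wrist_force'])
s,p=shot('top'); cv2.imwrite('pics/top2.png',cv2.resize(p['pixels'][130:235,240:380,::-1],None,fx=5,fy=5))
a=cv2.imread('pics/w2.png'); b=cv2.imread('pics/top2.png'); a=a[:,:]; 
h=np.hstack([cv2.resize(a,(400,300)),cv2.resize(b,(400,300))]); cv2.imwrite('pics/c2.png',h)
E
```

```text
clock: 8.88
eef_pos: [601.2, -36.8, 20.7]
eef_rot: [3.141, -0.0, -0.038]
wrist_force: [-0.0, -0.0, 0.4]
finger_gap: 0.6
clock: 9.55
eef_pos: [609.3, -41.3, 20.7]
eef_rot: [3.141, -0.0, 0.033]
wrist_force: [-0.4, -0.4, 0.5]
finger_gap: 0.4
[609.3 -41.3  20.7] [-0.35876329 -0.35714088  0.52392407]
```

View pics/c2.png

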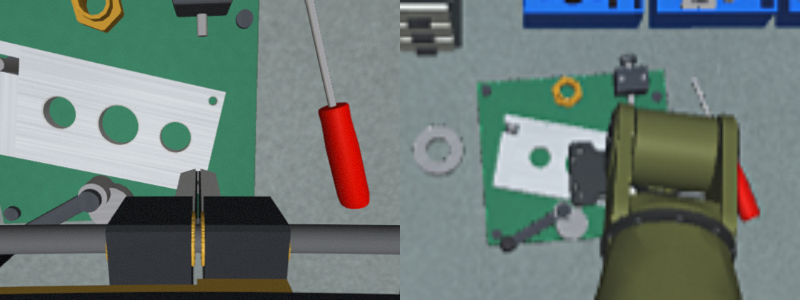

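```bash
python3 - <<'E'
from h import *
s,p=wrist('w3.png')
print(s['eef_pos'],proj(p,[s['eef_pos']]), proj(p,[[585.9,-43.9,25],[674.8,-60.1,25]]))
im=p['pixels'];i=im[90:310,100:440,::-1]; cv2.imwrite('pics/w3c.png',cv2.resize(i,None,fx=2.3,fy=2.3,interpolation=cv2.INTER_CUBIC))
E
```

```text
[609.30904486 -41.3831777   20.7367082 ] [[279.04771415 233.95403001]] [[281.81391689 271.48096849]
 [315.45921687 128.50697436]]
```

View pics/w3c.png

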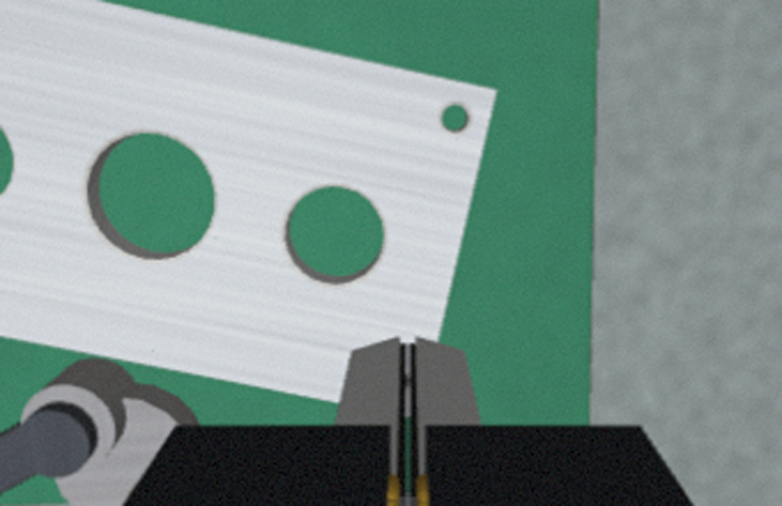

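```bash
python3 - <<'E'
from h import *; import pickle
p1=pickle.load(open('w1.pkl','rb')); s,p2=wrist()
print(s['eef_pos'],s['wrist_force'],s['effort'])
# holes: enclosed green blobs in the white plate
def holes(p,box):
    im=p['pixels'].astype(int);m=((im.min(2)<150)).astype(np.uint8)
    x0,y0,x1,y1=box; n,l,st,c=cv2.connectedComponentsWithStats(m[y0:y1,x0:x1])
    return [(st[i,4],c[i]+[x0,y0]) for i in range(1,n) if st[i,4]>15]
h1=holes(p1,(225,20,325,185)); print('v1',[(a,np.round(c,1).tolist()) for a,c in h1])
h2=holes(p2,(100,60,330,235)); print('v2',[(a,np.round(c,1).tolist()) for a,c in h2])
for z in (15,20,25,30):
    print(z,[np.round(proj(p2,at(p1,[c],z))[0],1).tolist() for a,c in h1 if a<800])
E
```

```text
[609.22310856 -41.32105275  20.73261826] [-0.33796311  0.30869976  0.16529077] [-5.68320451e-02 -6.46592045e+01 -3.15843272e+01  1.99470454e-02
 -6.67673629e-02 -4.01112658e-02]
v1 [(np.int32(6279), [280.2, 100.3]), (np.int32(325), [276.4, 76.1]), (np.int32(57), [226.7, 99.0]), (np.int32(489), [270.4, 114.5]), (np.int32(279), [264.7, 151.1]), (np.int32(16), [235.5, 164.5]), (np.int32(19), [288.0, 173.2])]
v2 [(np.int32(13456), [252.2, 106.8]), (np.int32(117), [297.5, 140.7]), (np.int32(125), [102.0, 159.7]), (np.int32(2411), [165.3, 174.6]), (np.int32(1447), [245.0, 191.5])]
15 [[89.3, 155.8], [141.0, 258.9], [169.6, 172.8], [247.2, 189.3], [273.5, 251.3], [298.8, 139.5]]
20 [[86.0, 156.6], [138.5, 260.8], [167.3, 173.8], [245.9, 190.5], [272.6, 253.2], [298.1, 140.2]]
25 [[82.6, 157.5], [136.0, 262.8], [165.0, 174.9], [244.6, 191.7], [271.6, 255.1], [297.3, 140.8]]
30 [[79.0, 158.3], [133.3, 265.0], [162.5, 176.0], [243.2, 193.0], [270.6, 257.1], [296.6, 141.5]]
```

```bash
python3 - <<'E'
from h import *
s,p=shot('scene','sc1.png')
u=proj(p,[s['eef_pos'],[585.9,-43.9,25],[674.8,-60.1,25],[589,-26,20]]); print(u)
x,y=u[0].astype(int); x0=max(0,min(x-65,430)); y0=max(0,min(y-55,322))
i=p['pixels'][y0:y0+98,x0:x0+130,::-1]; print(x0,y0); i=cv2.resize(i,None,fx=6,fy=6,interpolation=cv2.INTER_CUBIC)
for q in u: cv2.circle(i,tuple(int(v) for v in (q-[x0,y0])*6+3),4,(0,0,255),1)
cv2.imwrite('pics/sc1c.png',i)
E
```

```text
[[230.68922689 215.15992441]
 [236.20965535 210.74223435]
 [209.70734175 219.67642992]
 [238.62971386 215.21788254]]
165 160
```

View pics/sc1c.png

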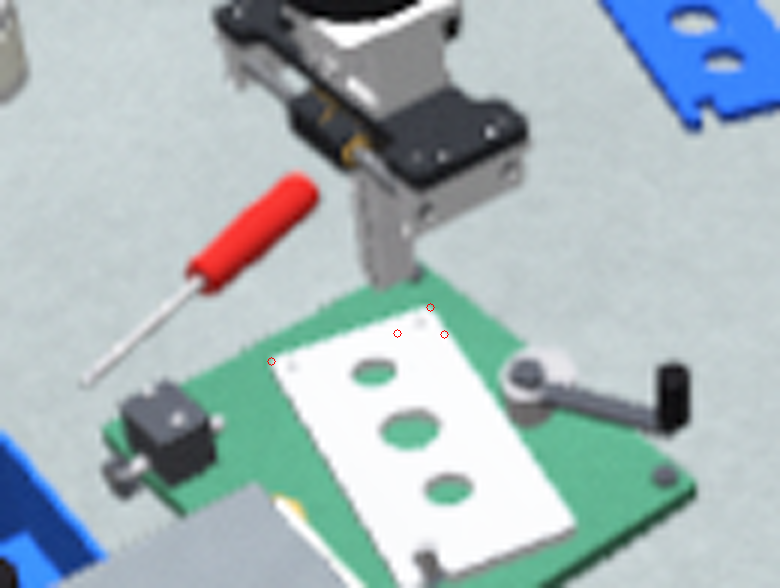

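```bash
python3 - <<'E'
from h import *
s,p=shot('scene'); s,w=wrist()
for z in (20,30,40,50,60): print(z,np.round(at(p,[[229.5,207.5]],z)[0],1),np.round(at(w,[[277,238]],z)[0],1))
print(s['finger_gap'],s['joints'],s['eef_rot'])
E
```

```text
20 [591.3 -75.8  20. ] [606.2 -40.1  20. ]
30 [597.  -65.6  30. ] [609.5 -40.   30. ]
40 [602.6 -55.4  40. ] [612.7 -39.8  40. ]
50 [608.3 -45.2  50. ] [616.  -39.7  50. ]
60 [613.9 -35.   60. ] [619.3 -39.6  60. ]
0.2708165614595584 [-1.27255263e-01  5.82151359e-01  1.47668295e+00 -8.51885424e-04
  1.08231406e+00  1.41252706e+00] [ 3.14077963e+00 -3.19994588e-04  3.14137405e-02]
```

The two views agree that the fingertips are really about 30 mm above the reported TCP: in the scene view they hover at crop (388,285), not at the predicted (397,333). The plate is untouched. I'll back off and feel the base to calibrate the height.

```bash
python3 -c "
from cell import manip; print(manip.hold_point_z)"
python3 -m crank '[{"offset":[-0.01,0.003,0],"spin":-3},{"offset":[-0.02,0.009,0],"spin":-6},{"offset":[-0.03,0.012,0],"spin":-9},{"offset":[-0.042,0.014,0],"spin":-12},{"offset":[-0.042,0.014,0],"spin":-12},{"offset":[-0.042,0.014,-0.008],"spin":-12},{"offset":[-0.042,0.014,-0.016],"spin":-12},{"offset":[-0.042,0.014,-0.02],"spin":-12}]'
python3 -m crank '[{"offset":[0,0,-0.001],"spin":0},{"offset":[0,0,-0.002],"spin":0},{"offset":[0,0,-0.003],"spin":0},{"offset":[0,0,-0.004],"spin":0},{"offset":[0,0,-0.005],"spin":0},{"offset":[0,0,-0.006],"spin":0},{"offset":[0,0,-0.006],"spin":0},{"offset":[0,0,-0.006],"spin":0}]'
python3 - <<'E'
from h import *
s,p=shot('scene','sc2.png'); x0,y0=190,160
i=p['pixels'][y0:y0+70,x0:x0+90,::-1]; cv2.imwrite('pics/sc2c.png',cv2.resize(i,None,fx=7,fy=7,interpolation=cv2.INTER_CUBIC))
E
```

```text
18.8
clock: 10.57
eef_pos: [567.0, -27.4, -0.9]
eef_rot: [3.141, 0.001, -0.177]
wrist_force: [-0.7, 0.4, -0.0]
finger_gap: 0.4
clock: 11.23
eef_pos: [567.1, -27.4, -6.8]
eef_rot: [3.141, 0.001, -0.177]
wrist_force: [0.2, 0.0, -0.3]
finger_gap: 0.9
```

View pics/sc2c.png

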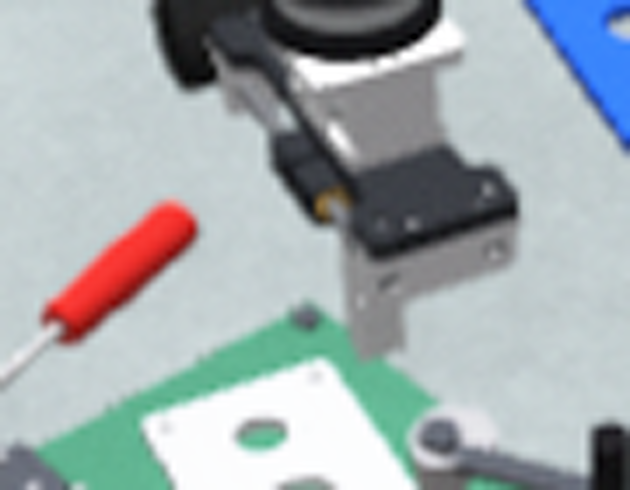

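```bash

python3 -m crank '[{"offset":[0,0,-0.0005],"spin":0},{"offset":[0,0,-0.001],"spin":0},{"offset":[0,0,-0.0015],"spin":0},{"offset":[0,0,-0.002],"spin":0},{"offset":[0,0,-0.0025],"spin":0},{"offset":[0,0,-0.003],"spin":0},{"offset":[0,0,-0.003],"spin":0},{"offset":[0,0,-0.003],"spin":0}]'
python3 -m crank '[{"offset":[0,0,-0.0005],"spin":0},{"offset":[0,0,-0.001],"spin":0},{"offset":[0,0,-0.0015],"spin":0},{"offset":[0,0,-0.002],"spin":0},{"offset":[0,0,-0.002],"spin":0},{"offset":[0,0,-0.002],"spin":0},{"offset":[0,0,-0.002],"spin":0},{"offset":[0,0,-0.002],"spin":0}]'
```

```text
clock: 11.95
eef_pos: [567.1, -27.4, -9.8]
eef_rot: [3.141, 0.001, -0.177]
wrist_force: [0.3, 0.9, 0.0]
finger_gap: 0.4
clock: 12.62
eef_pos: [567.1, -27.4, -11.7]
eef_rot: [3.141, 0.001, -0.177]
wrist_force: [0.1, -1.0, -0.2]
finger_gap: -0.2
```

```bash

python3 -m crank '[{"offset":[0,0,-0.0005],"spin":0},{"offset":[0,0,-0.001],"spin":0},{"offset":[0,0,-0.0015],"spin":0},{"offset":[0,0,-0.002],"spin":0},{"offset":[0,0,-0.002],"spin":0},{"offset":[0,0,-0.002],"spin":0},{"offset":[0,0,-0.002],"spin":0},{"offset":[0,0,-0.002],"spin":0}]'
python3 - <<'E'
from h import *
s,p=wrist('w4.png'); i=p['pixels'][150:320,180:380,::-1]; cv2.imwrite('pics/w4c.png',cv2.resize(i,None,fx=3.5,fy=3.5,interpolation=cv2.INTER_CUBIC))
E
```

```text
clock: 13.28
eef_pos: [567.1, -27.3, -13.8]
eef_rot: [3.141, 0.001, -0.177]
wrist_force: [0.1, -0.2, 0.1]
finger_gap: 0.6
```

View pics/w4c.png

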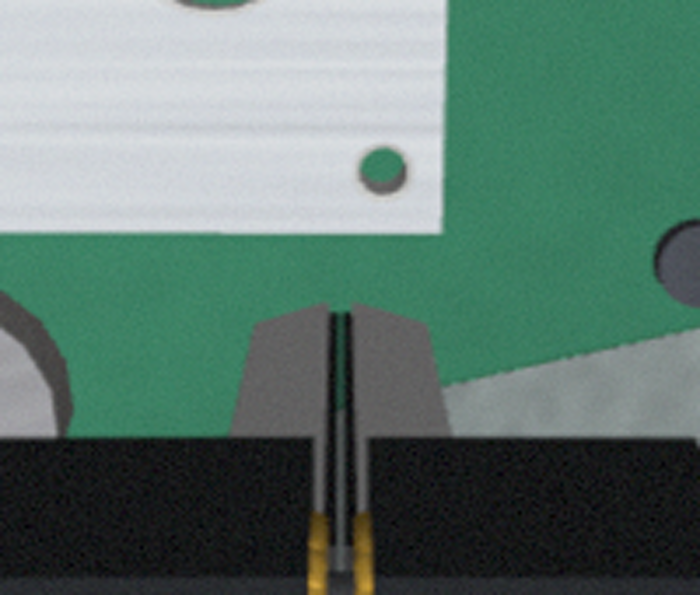

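```bash

python3 -m crank '[{"offset":[0,0,-0.0005],"spin":0},{"offset":[0,0,-0.001],"spin":0},{"offset":[0,0,-0.0015],"spin":0},{"offset":[0,0,-0.002],"spin":0},{"offset":[0,0,-0.002],"spin":0},{"offset":[0,0,-0.002],"spin":0},{"offset":[0,0,-0.002],"spin":0},{"offset":[0,0,-0.002],"spin":0}]'

```

```text
clock: 14.0
eef_pos: [567.1, -27.4, -15.7]
eef_rot: [3.141, 0.001, -0.177]
wrist_force: [-0.1, 0.6, 0.1]
finger_gap: 0.4
```

```bash

python3 -m crank '[{"offset":[0,0,-0.0005],"spin":0},{"offset":[0,0,-0.001],"spin":0},{"offset":[0,0,-0.0015],"spin":0},{"offset":[0,0,-0.002],"spin":0},{"offset":[0,0,-0.002],"spin":0},{"offset":[0,0,-0.002],"spin":0},{"offset":[0,0,-0.002],"spin":0},{"offset":[0,0,-0.002],"spin":0}]'

```

```text
clock: 14.67
eef_pos: [567.1, -27.4, -17.7]
eef_rot: [3.141, 0.001, -0.177]
wrist_force: [0.4, -0.1, 0.2]
finger_gap: 0.2
```

```bash

python3 -m crank '[{"offset":[0,0,-0.0005],"spin":0},{"offset":[0,0,-0.001],"spin":0},{"offset":[0,0,-0.0015],"spin":0},{"offset":[0,0,-0.002],"spin":0},{"offset":[0,0,-0.002],"spin":0},{"offset":[0,0,-0.002],"spin":0},{"offset":[0,0,-0.002],"spin":0},{"offset":[0,0,-0.002],"spin":0}]'

```

```text
clock: 15.33
eef_pos: [567.1, -27.4, -19.7]
eef_rot: [3.141, 0.001, -0.177]
wrist_force: [0.3, 0.1, -0.7]
finger_gap: 0.5
```

```bash
python3 - <<'E'
from h import *
s,p=shot('scene'); x0,y0=205,180
i=p['pixels'][y0:y0+45,x0:x0+60,::-1]; cv2.imwrite('pics/sc3c.png',cv2.resize(i,None,fx=10,fy=10,interpolation=cv2.INTER_CUBIC))
for z in (15,20,25): print(proj(p,[[575,-41,z],[575,-15,z]]))
E
```

```text
[[239.72821324 212.13679958]
 [244.28617137 216.36487524]]
[[239.62766708 210.98340292]
 [244.19635586 215.20875329]]
[[239.52658893 209.82404575]
 [244.10605989 214.04658963]]
```

View pics/sc3c.png

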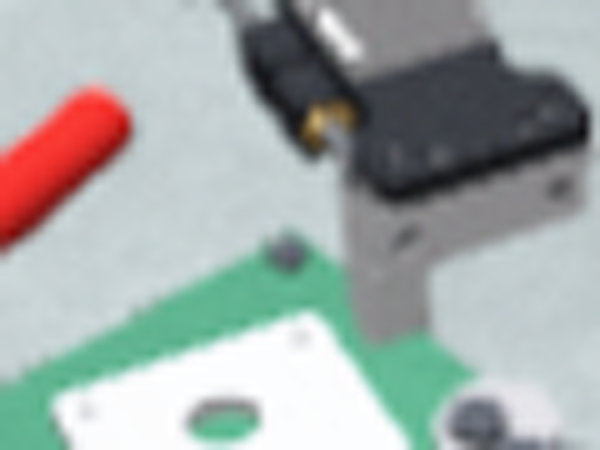

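```bash

python3 -m crank '[{"offset":[0,0,-0.0005],"spin":0},{"offset":[0,0,-0.001],"spin":0},{"offset":[0,0,-0.0015],"spin":0},{"offset":[0,0,-0.002],"spin":0},{"offset":[0,0,-0.002],"spin":0},{"offset":[0,0,-0.002],"spin":0},{"offset":[0,0,-0.002],"spin":0},{"offset":[0,0,-0.002],"spin":0}]'

```

```text
clock: 16.05
eef_pos: [567.2, -27.4, -21.7]
eef_rot: [3.141, 0.001, -0.177]
wrist_force: [0.5, -0.4, -0.7]
finger_gap: 0.6
```

```bash

python3 -m crank '[{"offset":[0,0,-0.0005],"spin":0},{"offset":[0,0,-0.001],"spin":0},{"offset":[0,0,-0.0015],"spin":0},{"offset":[0,0,-0.0015],"spin":0},{"offset":[0,0,-0.0015],"spin":0},{"offset":[0,0,-0.0015],"spin":0},{"offset":[0,0,-0.0015],"spin":0},{"offset":[0,0,-0.0015],"spin":0}]'

```

```text
clock: 16.72
eef_pos: [567.2, -27.4, -22.9]
eef_rot: [3.141, 0.001, -0.177]
wrist_force: [-2.4, 0.7, 5.9]
finger_gap: 0.6
```

Base contact came at a reported z of about -22.6, so the tip offset is about 37.6 mm. I'll raise 4 mm to mid-thickness and approach the edge.

```bash

python3 -m crank '[{"offset":[0,0,0.004],"spin":0},{"offset":[0,0,0.004],"spin":0},{"offset":[0.003,-0.0005,0.004],"spin":0},{"offset":[0.005,-0.001,0.004],"spin":0},{"offset":[0.007,-0.0012,0.004],"spin":0},{"offset":[0.009,-0.0014,0.004],"spin":0},{"offset":[0.010,-0.0016,0.004],"spin":0},{"offset":[0.011,-0.0018,0.004],"spin":0}]'
python3 -m crank '[{"offset":[0.0006,-0.0001,0],"spin":0},{"offset":[0.0012,-0.0002,0],"spin":0},{"offset":[0.0018,-0.0003,0],"spin":0},{"offset":[0.0024,-0.0004,0],"spin":0},{"offset":[0.003,-0.0006,0],"spin":0},{"offset":[0.0036,-0.0008,0],"spin":0},{"offset":[0.0042,-0.001,0],"spin":0},{"offset":[0.005,-0.0012,0],"spin":0}]'
```

```text
clock: 17.38
eef_pos: [578.2, -29.2, -19.1]
eef_rot: [3.141, 0.001, -0.177]
wrist_force: [-2.9, -0.0, 1.2]
finger_gap: 0.6
clock: 18.05
eef_pos: [583.2, -30.4, -19.1]
eef_rot: [3.141, 0.001, -0.177]
wrist_force: [-1.2, -1.1, -0.9]
finger_gap: 0.5
```

```bash

python3 -m crank '[{"offset":[0.0006,-0.0003,0],"spin":0.3},{"offset":[0.0012,-0.0006,0],"spin":0.5},{"offset":[0.0018,-0.0009,0],"spin":0.8},{"offset":[0.0024,-0.0012,0],"spin":1},{"offset":[0.003,-0.0015,0],"spin":1.3},{"offset":[0.0036,-0.0018,0],"spin":1.5},{"offset":[0.0042,-0.0021,0],"spin":1.8},{"offset":[0.005,-0.0025,0],"spin":2}]'
```

```text
clock: 18.72
eef_pos: [588.2, -33.0, -19.1]
eef_rot: [3.141, 0.001, -0.141]
wrist_force: [-2.8, -0.4, 0.5]
finger_gap: 0.4
```

```bash

python3 -m crank '[{"offset":[0.0016,-0.0011,0],"spin":1},{"offset":[0.0032,-0.0022,0],"spin":2},{"offset":[0.0048,-0.0033,0],"spin":3},{"offset":[0.0064,-0.0044,0],"spin":4},{"offset":[0.008,-0.0055,0],"spin":5},{"offset":[0.0096,-0.0066,0],"spin":6},{"offset":[0.0112,-0.0077,0],"spin":6.5},{"offset":[0.0128,-0.0085,0],"spin":6.5}]'
```

```text
clock: 19.38
eef_pos: [601.3, -41.5, -19.1]
eef_rot: [3.141, 0.001, -0.027]
wrist_force: [-1.5, -1.3, 0.1]
finger_gap: 0.5
```

```bash

python3 -m crank '[{"offset":[0.0012,-0.0007,0],"spin":0.5},{"offset":[0.0024,-0.0014,0],"spin":1},{"offset":[0.0036,-0.0021,0],"spin":1.5},{"offset":[0.0048,-0.0028,0],"spin":2},{"offset":[0.006,-0.0034,0],"spin":2.5},{"offset":[0.0072,-0.004,0],"spin":3},{"offset":[0.0084,-0.0045,0],"spin":3.5},{"offset":[0.0096,-0.005,0],"spin":4}]'
python3 - <<'E'
from h import *
s,p=wrist('w5.png');im=p['pixels'].astype(int)
i=p['pixels'][:300,:,::-1]; cv2.imwrite('pics/w5c.png',cv2.resize(i,None,fx=1.4,fy=1.4))
E
```

```text
clock: 20.05
eef_pos: [610.9, -46.7, -19.1]
eef_rot: [3.141, 0.001, 0.044]
wrist_force: [-3.3, -1.7, 0.0]
finger_gap: 0.5
```

View pics/w5c.png

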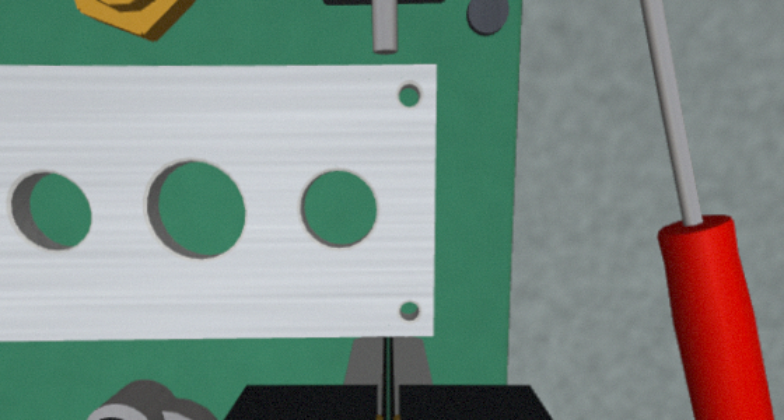

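The plate is swinging. The screw tip at crop (385,50) is about 5 mm from the plate edge at row 65. I'll check seating numerically.

```bash
cat >> h.py <<'E'
def seat(p):
    im=p['pixels'].astype(int); m=((im.min(2)>150)&(im.max(2)-im.min(2)<45)).astype(np.uint8); m[240:]=0; m[:,315:]=0
    n,l,st,c=cv2.connectedComponentsWithStats(m); k=1+np.argmax(st[1:,4]); m=(l==k)
    # long edges and end edge by line fits in world
    cols=range(60,255,3); top=[];bot=[];
    for c in cols:
        r=np.where(m[:,c])[0]; top.append((c,r[0]-.5)); bot.append((c,r[-1]+.5))
    rr=range(65,225,4); end=[(np.where(m[r])[0][-1]+.5,r) for r in rr]
    L=[]
    for q in (top,bot,end):
        w=at(p,np.array(q,float),25)[:,:2].astype(np.float32); vx,vy,x,y=cv2.fitLine(w,cv2.DIST_HUBER,0,.1,.01).ravel(); L.append((np.array([vx,vy]),np.array([x,y])))
    d=L[0][0]*np.sign(L[0][0][1]); ex=np.array([d[1],-d[0]])
    xt,xb=L[0][1]@ex,L[1][1]@ex; ye=L[2][1]@d
    print('ang',np.degrees(np.arctan2(ex[1],ex[0])).round(2),'width',xt-xb,'seat',(xt-16)*ex+(ye+166)*d)
E
python3 - <<'E'
from h import *
s,p=wrist(); seat(p)
E
```

```text
ang 3.06 width 89.5614 seat [688.2319  108.76692]
```

The plate is seated: the seat measures (688.2, 108.8) against the dowel at (688.5, 108.9). I'll carry on slowly to the screw.

```bash

python3 -m crank '[{"offset":[0.0005,-0.0002,0],"spin":0.2},{"offset":[0.001,-0.0004,0],"spin":0.4},{"offset":[0.0015,-0.0006,0],"spin":0.6},{"offset":[0.002,-0.0008,0],"spin":0.8},{"offset":[0.0025,-0.001,0],"spin":1},{"offset":[0.003,-0.0012,0],"spin":1},{"offset":[0.0033,-0.0013,0],"spin":1},{"offset":[0.0035,-0.0014,0],"spin":1}]'
```

```text
clock: 20.82
eef_pos: [614.7, -48.0, -19.1]
eef_rot: [3.141, 0.001, 0.06]
wrist_force: [-3.5, -1.5, 0.0]
finger_gap: 0.8
```

```bash

python3 -m crank '[{"offset":[0.0002,-0.0001,0],"spin":0.2},{"offset":[0.0004,-0.0002,0],"spin":0.3},{"offset":[0.0006,-0.0003,0],"spin":0.3},{"offset":[0.0008,-0.0004,0],"spin":0.3},{"offset":[0.001,-0.0004,0],"spin":0.3},{"offset":[0.001,-0.0004,0],"spin":0.3},{"offset":[0.001,-0.0004,0],"spin":0.3},{"offset":[0.001,-0.0004,0],"spin":0.3}]'
```

```text
clock: 21.48
eef_pos: [615.4, -48.4, -19.1]
eef_rot: [3.141, 0.001, 0.066]
wrist_force: [-4.8, -1.7, 2.0]
finger_gap: 0.7
```

```bash

python3 -m crank '[{"offset":[0.0002,-0.0001,0],"spin":0},{"offset":[0.0004,-0.0002,0],"spin":0},{"offset":[0.0006,-0.0002,0],"spin":0},{"offset":[0.0008,-0.0003,0],"spin":0},{"offset":[0.0008,-0.0003,0],"spin":0},{"offset":[0.0008,-0.0003,0],"spin":0},{"offset":[0.0008,-0.0003,0],"spin":0},{"offset":[0.0008,-0.0003,0],"spin":0}]'
```

```text
clock: 22.15
eef_pos: [615.5, -48.4, -19.2]
eef_rot: [3.141, 0.003, 0.066]
wrist_force: [-9.2, -0.7, 5.2]
finger_gap: 0.3
```

```bash
python3 - <<'E'
from h import *
s,p=wrist(); seat(p); print(s['eef_pos'],s['wrist_force'])
s,p=wrist(); print(s['wrist_force'])
E
```

```text
ang 4.85 width 88.81665 seat [687.75476 108.82605]
[615.48493172 -48.4365352  -19.15420706] [-9.17561082 -0.72453603  5.19516039]
[-8.35709875  0.45396109  4.91049235]
```

```bash

python3 -m crank '[{"offset":[0.0005,0,0],"spin":0},{"offset":[0.0009,0,0],"spin":0},{"offset":[0.001,0,0],"spin":0},{"offset":[0.001,0,0],"spin":0},{"offset":[0.001,0,0],"spin":0},{"offset":[0.001,0,0],"spin":0},{"offset":[0.001,0,0],"spin":0},{"offset":[0.001,0,0],"spin":0}]'
python3 -c "
from h import *
for i in range(3): print(wrist()[0]['wrist_force'])"
```

```text
clock: 22.92
eef_pos: [615.4, -48.4, -19.2]
eef_rot: [-3.142, 0.006, 0.066]
wrist_force: [-11.2, -1.5, 6.3]
finger_gap: 0.3
[-11.16868118  -1.46149573   6.26007618]
[-12.0423006   -2.20715307   6.06964683]
[-10.47947732  -2.21473353   5.75635187]
```

The plate was pressed with about 11 N for over 0.5 s while seated. Now I'll back off, lift, and go over the cam grip with the fingers opened to about 30 mm.

```bash

python3 -m crank '[{"offset":[-0.001,0,0],"spin":0},{"offset":[-0.003,0,0],"spin":0},{"offset":[-0.01,0,0],"spin":0},{"offset":[-0.025,0,0],"spin":0},{"offset":[-0.025,0,0.03],"spin":0},{"offset":[-0.025,0,0.06],"spin":0},{"offset":[-0.025,0,0.08],"spin":0},{"offset":[-0.025,0,0.08],"spin":0}]'
python3 -m crank '[{"offset":[-0.045,0.164,0],"spin":-44},{"offset":[-0.045,0.164,0],"spin":-44},{"offset":[-0.045,0.164,0],"spin":-44},{"offset":[-0.045,0.164,0],"spin":-44},{"offset":[-0.045,0.164,0],"spin":-44},{"offset":[-0.045,0.164,0],"spin":-44},{"offset":[-0.045,0.164,0],"spin":-44},{"offset":[-0.045,0.164,0],"spin":-44}]' 0.32 20
python3 - <<'E'
from h import *
s,p=wrist('w6.png'); print(s['eef_pos'],s['eef_rot'])
s,p=shot('top','t6.png')
for n in ['cam_grip','plate']: print([(np.round(d['location']),round(d['conf'],2)) for d in manip.search_frame(p,n)][:4])
E
```

```text
clock: 23.73
eef_pos: [592.5, -48.6, 65.5]
eef_rot: [3.14, -0.002, 0.066]
wrist_force: [1.0, -0.3, 0.8]
finger_gap: 0.4
clock: 24.4
eef_pos: [547.0, 115.9, 65.0]
eef_rot: [3.14, -0.002, -0.704]
wrist_force: [0.0, 0.0, -0.7]
finger_gap: 30.3
[547.0081132  115.88545428  64.956133  ] [ 3.14020130e+00 -1.77086273e-03 -7.03562247e-01]
[]
[(array([395., 570.,  12.]), 0.67), (array([ 292., -171.,    8.]), 0.61), (array([213., 305.,   9.]), 0.59), (array([672.,  16.,  24.]), 0.58)]
```

```bash

python3 -m crank '[{"offset":[-0.0015,0,-0.01],"spin":0},{"offset":[-0.0015,0,-0.02],"spin":0},{"offset":[-0.0015,0,-0.028],"spin":0},{"offset":[-0.0015,0,-0.031],"spin":0},{"offset":[-0.0015,0,-0.034],"spin":0},{"offset":[-0.0015,0,-0.036],"spin":0},{"offset":[-0.0015,0,-0.038],"spin":0},{"offset":[-0.0015,0,-0.038],"spin":0}]'
```

```text
clock: 25.27
eef_pos: [545.9, 115.2, 27.1]
eef_rot: [3.14, -0.002, -0.7]
wrist_force: [-0.5, -0.1, -0.5]
finger_gap: 30.3
```

```bash
python3 - <<'E'
from h import *
s,p=wrist(); R=Ro.from_euler('xyz',s['eef_rot'])
# where the grip top and the finger tips should show
print(proj(p,[[545.2,116,70]]))
im=p['pixels'].astype(int); print(np.where(im[225:300,230:330].max(2)<60,1,0)[::5,::4])
E
```

```text
[[280.7926935  258.31520015]]
[[0 0 0 0 0 0 0 0 0 0 0 0 0 0 0 0 0 0 0 0 0 0 0 0 0]
 [0 0 0 0 0 0 0 0 0 0 0 1 1 1 1 1 0 0 0 0 0 0 0 0 0]
 [0 0 0 0 0 0 0 0 0 0 1 1 1 1 1 1 1 0 0 0 0 0 0 0 0]
 [0 0 0 0 1 0 0 0 0 0 1 1 1 1 1 1 1 0 0 0 0 0 0 0 0]
 [0 0 0 0 1 0 0 0 0 0 1 1 1 0 0 1 1 0 0 0 1 0 0 0 0]
 [0 0 0 0 1 0 0 0 0 0 1 0 0 0 0 0 1 1 0 0 1 0 0 0 0]
 [0 0 0 1 1 0 0 0 0 0 1 0 0 0 0 1 1 1 0 0 1 0 0 0 0]
 [0 0 0 1 1 0 0 0 0 0 1 1 1 1 1 1 1 1 0 0 1 1 0 0 0]
 [0 0 1 1 1 0 0 0 0 0 1 1 1 1 1 1 1 0 0 0 1 1 0 0 0]
 [0 0 1 1 1 0 0 0 0 0 0 1 1 1 1 1 1 0 0 0 1 1 0 0 0]
 [0 0 1 1 1 0 0 0 0 0 0 0 0 0 0 0 0 0 0 0 1 1 1 0 0]
 [0 1 1 1 0 0 0 0 0 0 0 0 0 0 0 0 0 0 0 0 1 1 1 0 0]
 [0 1 1 1 0 0 0 0 0 0 0 0 0 0 0 0 0 0 0 0 1 1 1 0 0]
 [0 1 1 1 0 0 0 0 0 0 0 0 0 0 0 0 0 0 0 0 0 1 1 1 0]
 [1 1 1 1 0 0 0 0 0 0 0 0 0 0 0 0 0 0 0 0 0 1 1 1 0]]
```

The grip is centred between the fingers: its columns run 270-298 and the fingers sit at 248 and 310. I'll lower around it and compute the arc waypoints.

```bash

python3 -m crank '[{"offset":[0,0,-0.004],"spin":0},{"offset":[0,0,-0.008],"spin":0},{"offset":[0,0,-0.012],"spin":0},{"offset":[0,0,-0.015],"spin":0},{"offset":[0,0,-0.018],"spin":0},{"offset":[0,0,-0.020],"spin":0},{"offset":[0,0,-0.021],"spin":0},{"offset":[0,0,-0.021],"spin":0}]'
python3 - <<'E'
import numpy as np
for f in np.arange(120,251,5): print(f,np.round([585.8+80*np.cos(np.radians(f)),47.1+80*np.sin(np.radians(f))],1),end='; ')
E
```

```text
clock: 25.98
eef_pos: [545.8, 115.2, 6.1]
eef_rot: [3.14, -0.002, -0.7]
wrist_force: [-0.5, 0.3, -0.5]
finger_gap: 29.7
120 [545.8 116.4]; 125 [539.9 112.6]; 130 [534.4 108.4]; 135 [529.2 103.7]; 140 [524.5  98.5]; 145 [520.3  93. ]; 150 [516.5  87.1]; 155 [513.3  80.9]; 160 [510.6  74.5]; 165 [508.5  67.8]; 170 [507.  61.]; 175 [506.1  54.1]; 180 [505.8  47.1]; 185 [506.1  40.1]; 190 [507.   33.2]; 195 [508.5  26.4]; 200 [510.6  19.7]; 205 [513.3  13.3]; 210 [516.5   7.1]; 215 [520.3   1.2]; 220 [524.5  -4.3]; 225 [529.2  -9.5]; 230 [534.4 -14.2]; 235 [539.9 -18.4]; 240 [545.8 -22.2]; 245 [552.  -25.4]; 250 [558.4 -28.1];
```

```bash

python3 -m crank '[{"offset":[-0.0059,-0.0026,0],"spin":0},{"offset":[-0.0114,-0.0068,0],"spin":0},{"offset":[-0.0166,-0.0115,0],"spin":0},{"offset":[-0.0213,-0.0167,0],"spin":2},{"offset":[-0.0255,-0.0222,0],"spin":6},{"offset":[-0.0293,-0.0281,0],"spin":10},{"offset":[-0.0293,-0.0281,0],"spin":10},{"offset":[-0.0293,-0.0281,0],"spin":10}]'
```

```text
clock: 26.65
eef_pos: [516.4, 86.7, 6.4]
eef_rot: [3.14, -0.002, -0.529]
wrist_force: [0.6, 0.5, -0.1]
finger_gap: 29.7
```

```bash

python3 -m crank '[{"offset":[-0.0031,-0.0058,0],"spin":5},{"offset":[-0.0058,-0.0122,0],"spin":10},{"offset":[-0.0079,-0.0189,0],"spin":15},{"offset":[-0.0094,-0.0257,0],"spin":20},{"offset":[-0.0103,-0.0326,0],"spin":25},{"offset":[-0.0106,-0.0396,0],"spin":30},{"offset":[-0.0106,-0.0396,0],"spin":30},{"offset":[-0.0106,-0.0396,0],"spin":30}]'
python3 - <<'E'
from h import *
s,p=wrist(); im=p['pixels'].astype(int); print(s['wrist_force']); print(np.where(im[225:290,230:330].max(2)<60,1,0)[::5,::4])
E
```

```text
clock: 27.32
eef_pos: [505.9, 47.0, 6.4]
eef_rot: [3.14, -0.002, -0.01]
wrist_force: [-0.4, -0.4, -0.1]
finger_gap: 30.2
[-0.38785344 -0.38221973 -0.1314648 ]
[[0 0 0 0 0 0 0 0 0 0 0 0 0 0 0 0 0 0 0 0 0 0 0 0 0]
 [0 0 0 0 0 0 0 0 0 0 0 0 0 0 0 0 0 0 0 0 0 0 0 0 0]
 [0 0 0 0 0 0 0 0 0 0 0 0 0 0 0 0 0 0 0 0 0 0 0 0 0]
 [0 0 0 0 1 0 0 1 1 1 1 1 0 0 0 0 0 0 0 0 0 0 0 0 0]
 [0 0 0 0 1 0 1 1 1 1 1 1 1 0 0 0 0 0 0 0 1 0 0 0 0]
 [0 0 0 0 1 0 1 1 1 1 1 1 1 1 0 0 0 0 0 0 1 0 0 0 0]
 [0 0 0 1 1 0 1 1 1 1 1 1 1 1 0 0 0 0 0 0 1 0 0 0 0]
 [0 0 0 1 1 1 1 1 0 0 0 1 1 1 0 0 0 0 0 0 1 1 0 0 0]
 [0 0 0 1 1 1 0 0 0 0 0 0 1 1 0 0 0 0 0 0 1 1 0 0 0]
 [0 0 1 1 1 1 0 1 0 1 1 1 1 1 0 0 0 0 0 0 1 1 0 0 0]
 [0 0 1 1 1 1 0 1 0 1 1 1 1 1 0 0 0 0 0 0 1 1 1 0 0]
 [0 0 1 1 0 1 1 1 1 1 1 1 1 1 0 0 0 0 0 0 1 1 1 0 0]
 [0 1 1 1 0 0 1 1 1 1 1 1 1 0 0 0 0 0 0 0 1 1 1 0 0]]
```

```bash

python3 -m crank '[{"offset":[0.0001,-0.0035,0],"spin":2.5},{"offset":[0.0003,-0.007,0],"spin":5},{"offset":[0.0007,-0.0105,0],"spin":7.5},{"offset":[0.0012,-0.0139,0],"spin":10},{"offset":[0.0019,-0.0174,0],"spin":12.5},{"offset":[0.0027,-0.0207,0],"spin":15},{"offset":[0.0037,-0.0241,0],"spin":17.5},{"offset":[0.0048,-0.0274,0],"spin":20}]'
```

```text
clock: 28.03
eef_pos: [510.5, 20.3, 6.3]
eef_rot: [3.14, -0.002, 0.338]
wrist_force: [-2.6, 1.4, 0.4]
finger_gap: 30.2
```

```bash

python3 -m crank '[{"offset":[0.0009,-0.0023,0],"spin":2},{"offset":[0.0017,-0.0044,0],"spin":4},{"offset":[0.0027,-0.0064,0],"spin":5},{"offset":[0.0038,-0.0085,0],"spin":7},{"offset":[0.0048,-0.0106,0],"spin":8},{"offset":[0.0059,-0.0126,0],"spin":10},{"offset":[0.0059,-0.0126,0],"spin":10},{"offset":[0.0059,-0.0126,0],"spin":10}]'
```

```text
clock: 28.7
eef_pos: [516.6, 7.6, 6.3]
eef_rot: [3.14, -0.002, 0.511]
wrist_force: [-0.7, -0.4, -0.5]
finger_gap: 30.0
```

```bash

python3 -m crank '[{"offset":[0.0009,-0.0016,0],"spin":1.5},{"offset":[0.0018,-0.0032,0],"spin":3},{"offset":[0.0028,-0.0047,0],"spin":4},{"offset":[0.0037,-0.0062,0],"spin":5},{"offset":[0.0048,-0.0077,0],"spin":6},{"offset":[0.0058,-0.0091,0],"spin":8},{"offset":[0.0068,-0.0105,0],"spin":9},{"offset":[0.0079,-0.0119,0],"spin":10}]'
```

```text
clock: 29.37
eef_pos: [524.6, -4.3, 6.3]
eef_rot: [3.14, -0.002, 0.686]
wrist_force: [-0.8, 1.1, 0.5]
finger_gap: 30.1
```

```bash

python3 -m crank '[{"offset":[0.0006,-0.0007,0],"spin":0.7},{"offset":[0.0012,-0.0014,0],"spin":1.4},{"offset":[0.0018,-0.002,0],"spin":2},{"offset":[0.0024,-0.0026,0],"spin":2.7},{"offset":[0.003,-0.0033,0],"spin":3.5},{"offset":[0.0036,-0.0039,0],"spin":4.2},{"offset":[0.0042,-0.0046,0],"spin":5},{"offset":[0.0047,-0.0052,0],"spin":5}]'
```

```text
clock: 30.03
eef_pos: [529.4, -9.6, 6.3]
eef_rot: [3.14, -0.002, 0.774]
wrist_force: [-2.0, 2.1, 0.6]
finger_gap: 30.1
```

```bash

python3 -m crank '[{"offset":[0.0005,-0.0005,0],"spin":0.5},{"offset":[0.001,-0.0009,0],"spin":1},{"offset":[0.0015,-0.0014,0],"spin":1.5},{"offset":[0.002,-0.0018,0],"spin":2},{"offset":[0.0025,-0.0023,0],"spin":2.5},{"offset":[0.003,-0.0027,0],"spin":3},{"offset":[0.003,-0.0027,0],"spin":3},{"offset":[0.003,-0.0027,0],"spin":3}]'
python3 - <<'E'
from h import *
print(np.mean([wrist()[0]['wrist_force'] for i in range(4)],0))
E
```

```text
clock: 30.7
eef_pos: [532.5, -12.4, 6.3]
eef_rot: [3.14, -0.002, 0.827]
wrist_force: [-0.5, 1.0, -0.4]
finger_gap: 29.9
[-0.85244684  0.64050073 -0.3131951 ]
```

```bash

python3 -m crank '[{"offset":[0.0005,-0.0004,0],"spin":0.5},{"offset":[0.001,-0.0009,0],"spin":1},{"offset":[0.0015,-0.0013,0],"spin":1.5},{"offset":[0.002,-0.0017,0],"spin":2},{"offset":[0.0025,-0.0021,0],"spin":2.5},{"offset":[0.003,-0.0025,0],"spin":3},{"offset":[0.003,-0.0025,0],"spin":3},{"offset":[0.003,-0.0025,0],"spin":3}]'
python3 - <<'E'
from h import *
print(np.mean([wrist()[0]['wrist_force'] for i in range(4)],0))
E
```

```text
clock: 31.57
eef_pos: [535.5, -14.9, 6.3]
eef_rot: [3.14, -0.002, 0.879]
wrist_force: [-1.6, 0.4, 0.4]
finger_gap: 30.0
[-1.6447376   0.43996233  0.38242288]
```

```bash

python3 -m crank '[{"offset":[0.0006,-0.0004,0],"spin":0.5},{"offset":[0.0011,-0.0008,0],"spin":1},{"offset":[0.0017,-0.0012,0],"spin":1.5},{"offset":[0.0022,-0.0016,0],"spin":2},{"offset":[0.0028,-0.002,0],"spin":2.5},{"offset":[0.0033,-0.0024,0],"spin":3},{"offset":[0.0033,-0.0024,0],"spin":3},{"offset":[0.0033,-0.0024,0],"spin":3}]'
python3 - <<'E'
from h import *
print(np.mean([wrist()[0]['wrist_force'] for i in range(3)],0))
E
```

```text
clock: 32.43
eef_pos: [538.9, -17.4, 6.3]
eef_rot: [3.139, -0.002, 0.931]
wrist_force: [-2.5, 0.2, -1.4]
finger_gap: 30.4
[-1.89418621  0.24106143 -0.79331732]
```

```bash

python3 -m crank '[{"offset":[0.0006,-0.0004,0],"spin":0.5},{"offset":[0.0011,-0.0008,0],"spin":1},{"offset":[0.0017,-0.0011,0],"spin":1.5},{"offset":[0.0022,-0.0015,0],"spin":2},{"offset":[0.0028,-0.0018,0],"spin":2.5},{"offset":[0.0033,-0.0022,0],"spin":3},{"offset":[0.0033,-0.0022,0],"spin":3},{"offset":[0.0033,-0.0022,0],"spin":3}]'
python3 - <<'E'
from h import *
print(np.mean([wrist()[0]['wrist_force'] for i in range(3)],0))
E
```

```text
clock: 33.25
eef_pos: [542.1, -19.5, 6.3]
eef_rot: [3.14, -0.002, 0.984]
wrist_force: [-4.1, 1.0, 1.4]
finger_gap: 30.0
[-4.43313906  1.13121758  1.0992112 ]
```

```bash

python3 -m crank '[{"offset":[0.0004,-0.0003,0],"spin":0.4},{"offset":[0.0008,-0.0005,0],"spin":0.7},{"offset":[0.0012,-0.0008,0],"spin":1},{"offset":[0.0016,-0.001,0],"spin":1.5},{"offset":[0.0016,-0.001,0],"spin":1.5},{"offset":[0.0016,-0.001,0],"spin":1.5},{"offset":[0.0016,-0.001,0],"spin":1.5},{"offset":[0.0016,-0.001,0],"spin":1.5}]'
python3 - <<'E'
from h import *
print(np.mean([wrist()[0]['wrist_force'] for i in range(3)],0))
E
```

```text
clock: 34.07
eef_pos: [543.4, -20.3, 6.2]
eef_rot: [3.14, -0.002, 1.01]
wrist_force: [-5.6, 3.6, 2.7]
finger_gap: 30.2
[-5.65161908  3.20579543  2.38818351]
```

```bash

python3 -m crank '[{"offset":[0.0004,-0.0002,0],"spin":0.4},{"offset":[0.0008,-0.0005,0],"spin":0.7},{"offset":[0.0012,-0.0007,0],"spin":1},{"offset":[0.0014,-0.0008,0],"spin":1},{"offset":[0.0014,-0.0008,0],"spin":1},{"offset":[0.0014,-0.0008,0],"spin":1},{"offset":[0.0014,-0.0008,0],"spin":1},{"offset":[0.0014,-0.0008,0],"spin":1}]'
python3 - <<'E'
from h import *
print(np.mean([wrist()[0]['wrist_force'] for i in range(3)],0))
E
```

```text
clock: 34.88
eef_pos: [544.2, -20.7, 6.2]
eef_rot: [-3.141, -0.002, 1.028]
wrist_force: [-9.4, 4.4, 4.3]
finger_gap: 30.1
[-9.00831938  4.64230554  4.05963865]
```

The tangential force is about 10 N, roughly 8.5 N over the free swing, so the cam is tight. I'll back the finger off inside the cage, then lift.

```bash

python3 -m crank '[{"offset":[-0.001,0.0006,0],"spin":0},{"offset":[-0.002,0.0012,0],"spin":0},{"offset":[-0.004,0.0025,0],"spin":0},{"offset":[-0.0055,0.0033,0],"spin":0},{"offset":[-0.0065,0.0038,0],"spin":0},{"offset":[-0.0065,0.0038,0],"spin":0},{"offset":[-0.0065,0.0038,0],"spin":0},{"offset":[-0.0065,0.0038,0],"spin":0}]'
python3 - <<'E'
from h import *
s,p=wrist(); im=p['pixels'].astype(int); print(s['wrist_force']); print(np.where(im[225:290,230:330].max(2)<60,1,0)[::5,::4])
E
```

```text
clock: 35.7
eef_pos: [537.8, -16.9, 6.2]
eef_rot: [-3.142, -0.002, 1.028]
wrist_force: [-0.2, 0.2, -0.6]
finger_gap: 30.0
[-0.24881489  0.17012776 -0.61405616]
[[0 0 0 0 0 0 0 0 0 0 0 0 0 0 0 0 0 0 0 0 0 0 0 0 0]
 [0 0 0 0 0 0 0 0 0 0 0 0 0 0 0 0 0 0 0 0 0 0 0 0 0]
 [0 0 0 0 0 0 0 0 0 0 0 0 0 0 0 0 0 0 0 0 0 0 0 0 0]
 [0 0 0 0 1 0 0 0 0 0 1 1 1 1 1 0 0 0 0 0 0 0 0 0 0]
 [0 0 0 0 1 0 0 0 0 1 1 1 1 1 1 1 0 0 0 0 1 0 0 0 0]
 [0 0 0 0 1 0 0 0 0 1 1 1 1 1 1 1 0 0 0 0 1 0 0 0 0]
 [0 0 0 1 1 0 0 0 1 1 1 1 1 1 1 1 1 0 0 0 1 0 0 0 0]
 [0 0 0 1 1 0 0 0 1 1 1 1 1 1 1 1 1 0 0 0 1 1 0 0 0]
 [0 0 0 1 1 0 0 0 1 1 0 0 0 0 1 1 1 0 0 0 1 1 0 0 0]
 [0 0 1 1 1 0 0 0 1 1 1 1 0 0 1 1 1 0 0 0 1 1 0 0 0]
 [0 0 1 1 1 0 0 0 1 1 1 1 1 1 1 1 1 0 0 0 1 1 1 0 0]
 [0 0 1 1 0 0 0 0 1 1 1 1 1 1 1 1 1 0 0 0 1 1 1 0 0]
 [0 1 1 1 0 0 0 0 1 1 1 1 1 1 1 1 1 0 0 0 1 1 1 0 0]]
```

The grip is centred and free of both fingers. I'll lift clear, then go to the first camera pose to check.

```bash

python3 -m crank '[{"offset":[0,0,0.01],"spin":0},{"offset":[0,0,0.03],"spin":0},{"offset":[0,0,0.06],"spin":0},{"offset":[0,0,0.1],"spin":0},{"offset":[0,0,0.14],"spin":0},{"offset":[0,0,0.16],"spin":0},{"offset":[0,0,0.16],"spin":0},{"offset":[0,0,0.16],"spin":0}]'
python3 -m crank '[{"offset":[0.112,-0.033,0.131],"spin":30},{"offset":[0.112,-0.033,0.131],"spin":30},{"offset":[0.112,-0.033,0.131],"spin":30},{"offset":[0.112,-0.033,0.131],"spin":30},{"offset":[0.112,-0.033,0.131],"spin":30},{"offset":[0.112,-0.033,0.131],"spin":30},{"offset":[0.112,-0.033,0.131],"spin":30},{"offset":[0.112,-0.033,0.131],"spin":30}]'
python3 - <<'E'
from h import *
s,p=wrist('w7.png'); print(s['eef_pos'],s['eef_rot'],s['wrist_force'])
im=p['pixels'].astype(int); m=np.zeros(im.shape[:2],np.uint8); m[0:210,220:350]=((im.min(2)>180)[0:210,220:350]); m=cv2.morphologyEx(m,cv2.MORPH_OPEN,np.ones((5,5)))
c=max(cv2.findContours(m,cv2.RETR_EXTERNAL,cv2.CHAIN_APPROX_NONE)[0],key=cv2.contourArea)[:,0]
r=cv2.minAreaRect(at(p,c,25)[:,:2].astype(np.float32)); q=cv2.boxPoints(r); print(r,q.round(1))
q=q[np.argsort(q[:,1])]; lo=q[:2][np.argsort(q[:2,0])]; ex=(lo[1]-lo[0])/np.linalg.norm(lo[1]-lo[0]); ey=np.array([-ex[1],ex[0]])
print('angle',np.degrees(np.arctan2(ex[1],ex[0])),'seat',lo[1]-16*ex+166*ey)
for n in ['cam_grip','gland_nut','stop_block']: print(n,[(np.round(d['location']),round(d['conf'],2)) for d in manip.search_frame(p,n)][:2])
k=((im.max(2)<45)[0:230,120:260]).astype(np.uint8); n,l,st,cc=cv2.connectedComponentsWithStats(k)
for i in range(1,n):
    if st[i,4]>60: print(st[i,4],cc[i]+[120,0],at(p,[cc[i]+[120,0]],60)[0])
E
```

```text
clock: 36.42
eef_pos: [538.1, -17.0, 167.5]
eef_rot: [3.14, -0.003, 1.028]
wrist_force: [0.3, 0.7, -1.2]
finger_gap: 29.7
clock: 37.08
eef_pos: [649.2, -49.7, 296.3]
eef_rot: [-3.14, -0.003, 1.55]
wrist_force: [-0.0, -0.2, -0.6]
finger_gap: 29.7
[649.19585688 -49.69125897 296.27801247] [-3.14024207e+00 -3.09695319e-03  1.54960809e+00] [-0.00238322 -0.167081   -0.59977383]
((666.6021118164062, 31.39257049560547), (90.69332885742188, 180.1682586669922), 4.025954723358154) [[615.  118.1]
 [627.7 -61.7]
 [718.2 -55.3]
 [705.5 124.4]]
angle 4.025958 seat [690.5464  109.18149]
cam_grip [(array([579.,  25.,  34.]), 0.72)]
gland_nut [(array([739.,  39.,  32.]), 0.72), (array([661.,  38.,  26.]), 0.2)]
stop_block [(array([742., -40.,  50.]), 0.87)]
68 [191.94117647 151.77941176] [545.90848367 -14.94735309  60.        ]
```

```bash
python3 -c "
from cell import manip; print(manip.sign_off())"
```

```text
the job is handed in; nothing more can be done
None
```

The plate is clamped in the jig and the job is handed in at about 37 s. No verdict is reported, and the screw force is only inferred, since I had no direct reading of it.

**Push:** I swung the plate about the dowel until it met the screw and held it there for over 0.5 s. The wrist force along the push was about 9 N rising to 11 N, with the cam still open.

**Cam:** I drew the lever round by about 2 rad with the fingers caged loosely round its grip. I stopped at about 10 N tangential, which is about 8.5 N above the free swing. Then I let go and lifted clear.

**Last checks:**
- **Lever:** the grip stayed at (546, -15), which puts the cam at about 2.0 rad.
- **Plate:** it is about 0.3° from parallel with the jig. Its seat measured about 2 mm off the dowel axis, against 0.3 mm before the press and 0.8 mm under it. That is roughly the slot's side play plus camera error, and inside the 3.5 mm limit.
- **Screw force:** I estimate 13 to 17 N from the lever torque, against the required 4 N and the 20 N limit.
- **Bystanders:** the gland nut was where it had been. I did not measure the others again; nothing in the moves went near them.

**What disagreed:** the real fingertips sat about 37.6 mm above the reported tool point. My first push therefore passed over the plate without touching it. The scene camera showed this, and I corrected it by feeling for the base, with about 6 N of contact.

I viewed 12 pictures, the limit, so the last checks are numbers only.

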